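Put the sharpening stone away in its chest and bolt it

ROBOT

A 6-joint arm with a two-finger parallel gripper is mounted at the origin on the work surface. World frame = base frame: x ahead of the robot, y to its left, z up, the work surface at z = 0. Lengths are in m, angles in rad, forces in N, time in s.
With the tool pointing down it reaches from about 0.35 to 0.975 m from the base axis. Payload 4.9 kg.
Tool frame: the origin (TCP) lies on the centre line of the jaws, within the pads' length; the fingertips stand 14 mm ahead of it and the grasp point (between the pads) lies 5 mm behind it (manip.nose_length is the distance from the TCP to the fingertips, in m); z points along the fingers, y is the line along which they close (so a half turn about z gives the same grasp; the last joint's range is limited). The gripper opens to 85 mm and grips with 20 to 120 N. Pads are 22 mm wide; open, the fingers measure 114 mm over their backs; the gripper's body (76 mm by 85 mm) begins 54 mm behind the grasp point. The pads swing forward as they close: fully open they stand 13 mm farther back than shut.
Start: joints at [1.084, 0.053, 1.613, -0, 1.476, -0.119], TCP at [0.225, 0.583, 0.245] pointing down, gripper open.
Joint ranges: [-3.01, 3.01], [-1.01, 2.22], [0.06, 2.58], [-1.02, 4.17], [0.09, 2.62], [-3.14, 3.14]. Speed limits (rad/s): [2.57, 2.57, 3.14, 3.14, 3.14, 3.14].

INTERFACE

Orientations are given as a unit quaternion [w, x, y, z].
In Python, from plant import manip, imaging gives the robot as it stands.
- The arm moves only by the tool play_rows, never from a script. Its argument "commands" is a list of rows, each a list of 6 numbers: the shift along the tool's x, y, z in mm, then the turn, a rotation vector about the tool's x, y, z in degrees. A call has 1 to 5 rows; each row shifts and turns the commanded pose from where the row before left it, along the tool's axes as they then stand; what a row does not reach is not made up. A row lasts 1/12 s, in which the tool goes at most 41.7 mm and 7.16 degrees, less where a joint would pass 70% of its speed; a pose out of reach is approached as far as the arm can. A call is refused whole if a number of a shift passes 41.7 or a number of a turn 7.16, either way. A call with a gripper value outside its range is refused whole. "hand" is the finger opening in mm, from 0 to 85.4, set as the call begins (left out, the last holds). The fingers move at their own pace and stop on an object; the grip force is fixed at half the most. Time passes only in rows, so rows that do not move let the fingers close. It gives the time, the measured TCP pose, the force, the opening and the grip force at its end, in the units of the state.
- manip.state(): the state, without advancing time (a new reading comes with each control period).
- imaging.grab_frame(name): name is "scene" or "top" or "wrist"; returns a dict with "image" (420x560x3 uint8, red, green, blue), "fx", "fy", "cx", "cy" (pixels), "R" (3x3) and "t" (3): a world point X has camera coordinates R X + t; the wrist camera has in their place "mount" (4x4, takes a point from camera to tool coordinates, whose origin is the TCP and whose axes are the flange's). Camera axes: x right, y down, z forward; pixel columns grow to the right and rows downward; lengths in m; the calibration is good to about 2 mm. A picture is of the moment at which its call begins: read the wrist's pose just before it. There is no depth.
- manip.job_done(): hands the job in; it is judged then, once.
The state is a dict: "time": time; "joint_pos": joint angles; "joint_vel": joint speeds; "joint_efforts": joint torques, N m; "tool_pos": TCP position; "tool_rot": TCP orientation; "contact_force": force on the tool from outside, world axes, zero at the start; "ft_torque": the same for the moment, N m; "gripper_width": opening from 0.0 (shut) to 1.0 (fully open); "grasp_force": force on a finger pad.
Only numpy, scipy, OpenCV 4.12 (cv2) and the standard library are available. Lean on these libraries where they do the work, as an engineer would, in place of code of your own. Each camera call takes 0.05 s, during which the arm holds its last target. There are 200 camera calls.

TASK

Lift the pink-faced sharpening stone off its sloping rest and lay it gently, without dropping it, flat on the floor of the wooden chest, pink face up and beside the brush, and let go of it. Then swing the chest's lid fully shut, and after that slide the red-tabbed bolt on the lid all the way home into its brass keeper. Leave the hammer and the brush where they are.

Things in the scene. Friction and masses are not known exactly. Their poses are not given: they have to be found in the camera images.
- stone: Two-coloured sharpening stone, a block 50 (its x) x 150 (its y) x 25 mm (its z), pink upper half and dark grey lower half, 0.3 to 0.5 kg. Origin: centre of the dark underside; z points out of the pink face. It starts on the rest, tilted 35 degrees about its long y axis: its x axis points up the slope.
- rest: Fixed wooden stand, base 90 (x) x 150 (y) mm, origin at the centre of its underside, z up. Two runners 16 mm wide at y = -55 and +55 mm, open between, rise towards its +x at 35 degrees; a lug on each, 10 mm thick and 14 mm proud, stops the stone's low long side. The middle of the stone's underside lies 70 mm above the origin.
- chest: Fixed open-topped wooden chest 200 (x) x 240 (y) x 75 mm high, walls and floor 8 mm thick, blue inside; origin at the centre of its underside, z up, front at its -x. On the front at x = -107 to -119 mm, y = -15 to +15 mm, a brass keeper loop stands up to z = 106 mm.
- lid (a joint): Hinge angle of the chest's lid in rad: 0 shut, up to 1.9 open (starts about 1.6 to 1.85). The lid is a board 200 x 240 x 10 mm hinged along the chest's +x upper edge; it swings up and towards +x as it opens. The stiff hinge holds it wherever it is left (about 0.6 N m).
- lid_hinge (a point): Point on the lid's hinge axis, at the underside of the lid, mid-length: (100, 0, 75.5) mm in the chest's frame. With the lid shut the lid runs from here 200 mm towards the chest's -x, its top 10 mm above this point. Its axes turn with the lid (x away from the board, y along the hinge, z out of the lid's outer face).
- lid_front (a point): Middle of the lid's free front edge, on the outer face, 200 mm from the hinge; same axes as lid_hinge.
- bolt (a joint): Travel of the bolt in m: 0 drawn back, 0.035 fully home (starts 0 to 0.006). It slides along the lid's outer face towards the free front edge; with the lid shut that is towards the chest's -x, into the keeper. Friction about 2.5 N.
- bolt_tab (a point): Centre of the top of the bolt's red grip tab: 14 mm along the sliding direction, 24 mm across it (chest y), its top 44 mm above the lid's outer face (its z), its foot 4 mm above that face. It is on the lid's middle line, 135 mm from the hinge when drawn back. Brass guides 18 mm wide (chest y) and 16 mm high stand on the lid 105 and 188 mm from the hinge.
- brush: Wooden brush 160 mm long, about 20 mm thick, lying loose in the chest along its hinge-side wall, about 70 mm from the chest's middle.
- hammer: Loose hammer 200 mm long lying on the table behind the rest and the tray.
- tray: Fixed round wooden tray 150 mm across, 30 mm high, with a bangle in it; stands where the rest does not. Origin: centre of its underside.

How it is judged:
By the outcome, as a careful person would: the job done as asked, in the order asked, and still so for the second after the job is handed in, with the robot touching nothing.
It also fails if it takes over 66 s, if anything falls off the work surface, if the arm or the gripper's body presses on something with over 40 N, if the wrist force passes 120 N, or if a joint passes its speed limit or range.

## Working session

There is one attempt and no reset: what is moved stays moved. The work goes in short steps, Python scripts to look and compute and a tool call to move; the robot and the scene stay as the last step left them, time stands still between calls to the robot, and variables do not carry over. Pictures are saved under pics/ and viewed, at most 10 in all, crops included, and the job is handed in when it is done.

Besides the shell and the picture viewer there is one more tool, called after "Emit:" as name([rows], argument=value, ...), one row to a line, values as JSON. play_rows: Moves the arm, as the interface text tells. Its arguments: {"type":"object","properties":{"commands":{"type":"array","items":{"type":"array","items":{"type":"number"}}},"hand":{"type":"number"}},"required":["commands"]}

```bash
ls; mkdir -p pics; python3 - <<'E'
from plant import manip, imaging
import cv2,numpy as np
print(manip.state(), manip.nose_length)
ims=[]
for n in("scene","top"):
    f=imaging.grab_frame(n); cv2.imwrite(f"pics/{n}0.png",f["image"][:,:,::-1])
    np.savez(f"pics/{n}0.npz",**f)
    print(n,f["fx"],f["cx"],f["cy"],f["R"],f["t"])
E
```

```text
pics
{'time': 0.0, 'joint_pos': array([ 1.08401436e+00,  5.33443485e-02,  1.61428511e+00, -2.56074042e-05,
        1.47599811e+00, -1.19014751e-01]), 'joint_vel': array([ 0.00050615,  0.00090153, -0.00106676, -0.00035155, -0.00116462,
       -0.00069194]), 'joint_efforts': array([ 2.38701623e-04, -3.93666637e+01, -3.70184469e+01,  5.51233597e-05,
        6.80884783e-03, -2.90797334e-05]), 'tool_pos': array([0.22444412, 0.58267598, 0.24407606]), 'tool_rot': array([-2.91329679e-04,  1.82847777e-01,  9.83140710e-01, -9.74937895e-04]), 'contact_force': array([-0.03439784, -0.27275442,  0.65240701]), 'ft_torque': array([-0.0190631 ,  0.06021459, -0.01670464]), 'grasp_force': 0.0, 'gripper_width': 1.0019156296826417} 0.014
scene 451.3323575279961 278.98293080277773 203.65289614578072 [[ 0.80020587  0.59963273  0.01054295]
 [ 0.51241858 -0.67447383 -0.53151882]
 [-0.31160514  0.43072688 -0.84698087]] [-0.42143592 -0.25166765  1.32617061]
top 420.5924339227372 280.1487517434419 214.21692386771764 [[-0.00227876 -0.99968602 -0.02495338]
 [-0.99744219  0.00405494 -0.07136268]
 [ 0.07144146  0.02472694 -0.99713825]] [-0.00602067  0.54219014  0.94590559]
```

View pics/top0.png

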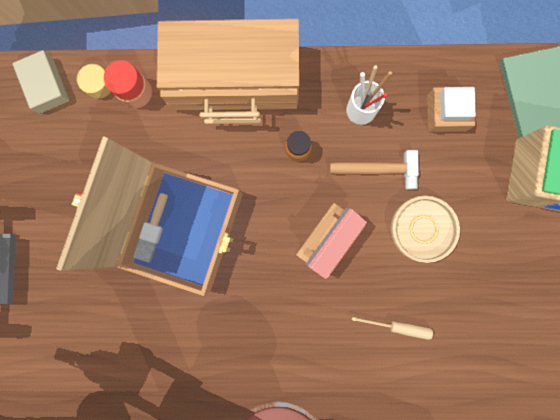

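View pics/scene0.png

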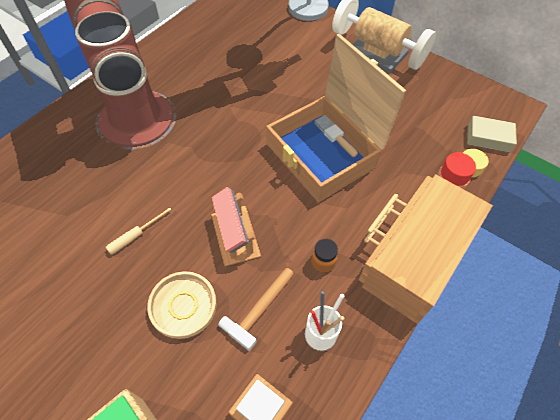

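```bash
cat > h.py <<'E'
import numpy as np,cv2
from scipy.spatial.transform import Rotation as Ro
def load(n): return dict(np.load(f"pics/{n}.npz"))
def ray(f,u,v):
    d=np.array([(u-f["cx"])/f["fx"],(v-f["cy"])/f["fy"],1.]); R=f["R"]
    return -R.T@f["t"],R.T@d
def onz(f,u,v,z):
    o,d=ray(f,u,v); return o+d*(z-o[2])/d[2]
def tri(f,p,g,q):
    o,d=ray(f,*p);O,D=ray(g,*q)
    s=np.linalg.lstsq(np.c_[d,-D],O-o,rcond=None)[0]
    a=o+d*s[0];b=O+D*s[1]; return (a+b)/2,np.linalg.norm(a-b)
def proj(f,X):
    c=f["R"]@X+f["t"]; return np.array([f["fx"]*c[0]/c[2]+f["cx"],f["fy"]*c[1]/c[2]+f["cy"]])
E
python3 - <<'E'
from h import *
t=load("top0");s=load("scene0")
print(-t["R"].T@t["t"],-s["R"].T@s["t"])
a=cv2.imread("pics/top0.png");b=cv2.imread("pics/scene0.png")
A=cv2.resize(a[190:300,280:400],(396,363));A=cv2.resize(a[190:290,285:385],(400,400),interpolation=cv2.INTER_CUBIC)
B=cv2.resize(b[175:275,185:285],(400,400),interpolation=cv2.INTER_CUBIC)
cv2.imwrite("pics/crop1.png",np.hstack([A,B]))
for f,n in((t,"top"),(s,"scene")):
    im=f["image"];h=cv2.cvtColor(im,cv2.COLOR_RGB2HSV)
    roi=np.zeros(h.shape[:2],np.uint8)
    if n=="top": roi[190:300,285:385]=1
    else: roi[175:275,185:285]=1
    m=((h[...,0]>165)|(h[...,0]<6))&(im[...,2]>85)&(im[...,0]>140)
    m=(m*roi*255).astype(np.uint8)
    cs,_=cv2.findContours(m,0,2);c=max(cs,key=cv2.contourArea)
    print(n,cv2.contourArea(c),cv2.boxPoints(cv2.minAreaRect(c)),cv2.approxPolyDP(c,4,True)[:,0].tolist())
for p in[(205,293),(238,190),(155,165),(122,265)]: print(onz(t,*p,.075))
E
```

```text
[ 0.47321273 -0.03160668  0.98174056] [ 0.87943625 -0.48825381  0.99391822]
top 1627.5 [[304.5896  263.83237]
 [347.19073 205.73991]
 [367.65314 220.7457 ]
 [325.052   278.83813]] [[351, 209], [345, 209], [306, 263], [325, 278], [366, 223]]
scene 1176.5 [[208.41278 192.12958]
 [229.80157 185.89117]
 [247.23999 245.67996]
 [225.8512  251.91837]] [[226, 187], [212, 200], [229, 251], [245, 238]]
[0.36957622 0.15235027 0.075     ]
[0.59139286 0.08252198 0.075     ]
[0.64769191 0.26564308 0.075     ]
[0.42940817 0.33342288 0.075     ]
```

View pics/crop1.png

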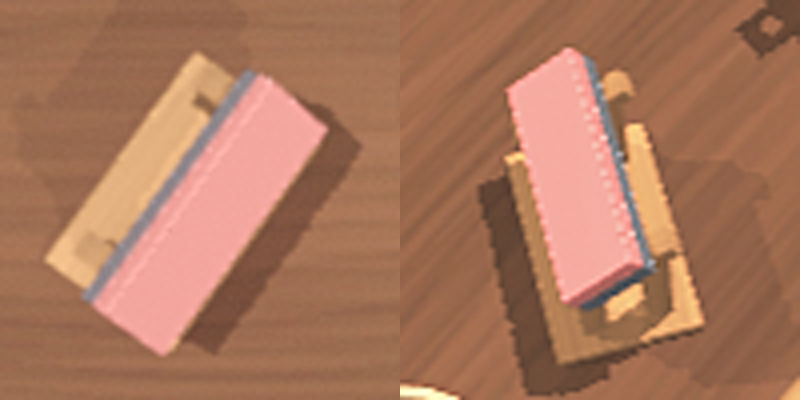

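```bash
cat >> h.py <<'E'
def cur():
    from plant import manip
    s=manip.state(); q=s["tool_rot"]; return s,np.array(s["tool_pos"]),Ro.from_quat([q[1],q[2],q[3],q[0]])
def plan(p,R,p2,R2):
    "rotation in place (deg, old tool axes), then shift (mm, new tool axes)"
    rv=np.degrees((R.inv()*R2).as_rotvec()); d=R2.inv().apply(np.array(p2)-p)*1000
    print("turn",rv.round(2),"rows",np.ceil(abs(rv).max()/7.1),"| shift new axes",d.round(1),"| shift old axes",(R.inv().apply(np.array(p2)-p)*1000).round(1))
E
python3 - <<'E'
from h import *
from plant import imaging
t=load("top0");s=load("scene0")
H=[onz(t,350.5,210.7,.105),onz(t,310.7,265,.105)];L=[onz(t,367,222,.076),onz(t,326.2,278.7,.076)]
for a in H+L: print(a.round(4), proj(s,a).round(1))
H=np.array(H);L=np.array(L)
print(np.linalg.norm(H[0]-H[1]),np.linalg.norm(L[0]-L[1]),np.linalg.norm(H[0]-L[0]),np.linalg.norm(H[1]-L[1]))
c=(H.mean(0)+L.mean(0))/2;print("face centre",c)
y=(H[0]-H[1]+L[0]-L[1]); yaw=np.arctan2(-y[0],y[1]);print(np.degrees(yaw), H.mean(0)-L.mean(0))
f=imaging.grab_frame("wrist");print(f["mount"],f["fx"],f["cx"],f["cy"])
E
```

```text
[ 0.5428 -0.1565  0.105 ] [243. 238.]
[ 0.4304 -0.0729  0.105 ] [228.6 187.7]
[ 0.5206 -0.1955  0.076 ] [225.1 251. ]
[ 0.4   -0.107  0.076] [210.8 197.5]
0.14004376398424215 0.14964125526838581 0.05345785657603759 0.054158044974279215
face centre [ 0.47344945 -0.13295506  0.0905    ]
-126.46620186995754 [0.02631638 0.03658699 0.029     ]
[[-1.65164848e-03 -9.61309223e-01 -2.75466602e-01  7.02527389e-02]
 [ 9.99998600e-01 -1.51422198e-03 -7.11558553e-04  7.78206531e-04]
 [ 2.66910216e-04 -2.75467392e-01  9.61310379e-01 -1.26524993e-01]
 [ 0.00000000e+00  0.00000000e+00  0.00000000e+00  1.00000000e+00]] 339.13428195934625 285.070918518916 214.44999458224015
```

```bash
cat >> h.py <<'E'
yw=np.radians(53.7);a=np.radians(35)
sx=np.array([np.cos(a)*np.cos(yw),np.cos(a)*np.sin(yw),np.sin(a)])
sz=np.array([-np.sin(a)*np.cos(yw),-np.sin(a)*np.sin(yw),np.cos(a)]); sy=np.cross(sz,sx)
FC=np.array([.4734,-.1330,.0905])
RG=Ro.from_matrix(np.c_[sy,sx,-sz])
E
python3 - <<'E'
from h import *
s,p,R=cur()
plan(p,R,FC+sz*.12,RG); print(FC+sz*.12, R.as_matrix().round(3))
p1=p+[0,0,.15];print(p1); plan(p1,R,FC+sz*.12,RG)
E
```

```text
turn [-34.89  -4.65  14.75] rows 5.0 | shift new axes [-624.4 -440.1 -240.4] | shift old axes [-471.6 -644.7   56.5]
[ 0.43265222 -0.18847138  0.18879825] [[-0.933  0.36  -0.001]
 [ 0.36   0.933 -0.001]
 [ 0.    -0.002 -1.   ]]
[0.22449234 0.58278012 0.39432219]
turn [-34.89  -4.65  14.75] rows 5.0 | shift new axes [-624.4 -526.1 -117.5] | shift old axes [-471.6 -644.5  206.5]
```

Emit:
play_rows([
  [0,0,-30,0,0,0],
  [0,0,-30,0,0,0],
  [0,0,-30,0,0,0],
  [0,0,-30,0,0,0],
  [0,0,-30,0,0,0],
], hand=85)

```text
time: 0.57
tool_pos: [0.2246, 0.5829, 0.3962]
tool_rot: [-0.0, 0.183, 0.983, -0.0]
contact_force: [0.6, 0.4, 0.2]
gripper_width: 0.997
grasp_force: 0.0
```

Emit:
play_rows([
  [-19,-26,0,0,0,0],
  [-19,-26,0,0,0,0],
  [-19,-26,0,0,0,0],
  [-19,-26,0,0,0,0],
  [-19,-26,0,0,0,0],
])

```text
time: 0.98
tool_pos: [0.2666, 0.4263, 0.3948]
tool_rot: [-0.0, 0.183, 0.983, -0.0]
contact_force: [1.3, -1.1, 0.7]
gripper_width: 0.998
grasp_force: 0.0
```

Emit:
play_rows([
  [-19,-26,0,0,0,0],
  [-19,-26,0,0,0,0],
  [-19,-26,0,0,0,0],
  [-19,-26,0,0,0,0],
  [-19,-26,0,0,0,0],
])

```text
time: 1.4
tool_pos: [0.3084, 0.2708, 0.395]
tool_rot: [0.0, 0.183, 0.983, -0.0]
contact_force: [1.1, -0.8, 0.6]
gripper_width: 0.997
grasp_force: 0.0
```

Emit:
play_rows([
  [-19,-26,0,0,0,0],
  [-19,-26,0,0,0,0],
  [-19,-26,0,0,0,0],
  [-19,-26,0,0,0,0],
  [-19,-26,0,0,0,0],
])

```text
time: 1.82
tool_pos: [0.3503, 0.1153, 0.3951]
tool_rot: [0.0, 0.183, 0.983, 0.0]
contact_force: [1.3, 0.6, 0.6]
gripper_width: 0.994
grasp_force: 0.0
```

Emit:
play_rows([
  [-19,-26,0,0,0,0],
  [-19,-26,0,0,0,0],
  [-19,-26,0,0,0,0],
  [-19,-26,0,0,0,0],
  [-19,-26,0,0,0,0],
])

```text
time: 2.23
tool_pos: [0.3922, -0.0403, 0.3951]
tool_rot: [0.0, 0.183, 0.983, 0.0]
contact_force: [0.5, 1.1, 1.6]
gripper_width: 0.994
grasp_force: 0.0
```

Emit:
play_rows([
  [0,0,10,-7,-0.93,2.95],
  [0,0,10,-7,-0.93,2.95],
  [0,0,10,-7,-0.93,2.95],
  [0,0,10,-7,-0.93,2.95],
  [0,0,10,-7,-0.93,2.95],
])

```text
time: 2.65
tool_pos: [0.3986, -0.0295, 0.3474]
tool_rot: [0.09, 0.292, 0.913, 0.272]
contact_force: [-0.1, -0.0, -0.7]
gripper_width: 0.996
grasp_force: 0.0
```

```bash
python3 - <<'E'
from h import *
s,p,R=cur(); print(s["time"],p,s["joint_pos"])
plan(p,R,FC+sz*.09,RG)
E
```

```text
2.65 [ 0.39862152 -0.02954302  0.34735357] [-0.65618312 -0.71430482  2.11460247  0.58867001  1.728534   -1.50908243]
turn [-1.73 -0.19  0.78] rows 1.0 | shift new axes [-121.5 -179.4   98. ] | shift old axes [-119.4 -178.   103. ]
```

Emit:
play_rows([
  [0,0,0,-1.73,-0.19,0.78],
  [-24,-36,0,0,0,0],
  [-24,-36,0,0,0,0],
  [-24,-36,0,0,0,0],
  [-24,-36,0,0,0,0],
])

```text
time: 3.07
tool_pos: [0.4055, -0.1774, 0.2674]
tool_rot: [0.093, 0.296, 0.908, 0.283]
contact_force: [0.2, 0.3, 0.6]
gripper_width: 0.996
grasp_force: 0.0
```

Emit:
play_rows([
  [-24,-36,0,0,0,0],
  [0,0,20,0,0,0],
  [0,0,15,0,0,0],
  [0,0,10,0,0,0],
  [0,0,0,0,0,0],
])

```text
time: 3.48
tool_pos: [0.4222, -0.1902, 0.2092]
tool_rot: [0.09, 0.296, 0.907, 0.285]
contact_force: [-0.7, 0.3, -0.3]
gripper_width: 0.994
grasp_force: 0.0
```

```bash
python3 - <<'E'
from h import *
from plant import imaging
s,p,R=cur(); print(s["time"],p,s["joint_pos"])
plan(p,R,FC-sz*.007,RG)
f=imaging.grab_frame("wrist");im=f["image"];cv2.imwrite("pics/w1.png",im[:,:,::-1])
M=f["mount"]; Rc=R.as_matrix()@M[:3,:3]; tc=R.as_matrix()@M[:3,3]+p
f["R"]=Rc.T; f["t"]=-Rc.T@tc; np.savez("pics/w1.npz",**f)
for i in(-25,25):
  for j in(-75,75): print("pred",i,j,proj(f,FC+sx*i/1000+sy*j/1000).round(1))
E
```

```text
3.4833 [ 0.42224358 -0.19018172  0.20917675] [-0.91589357 -0.29933325  2.07557474  0.57707815  1.56466496 -1.91912145]
turn [-0.25 -0.37  0.06] rows 1.0 | shift new axes [ -7.4  -5.5 148. ] | shift old axes [ -8.3  -4.9 148. ]
pred -25 -75 [252.1 298.2]
pred -25 75 [246.9 122. ]
pred 25 -75 [308.8 298.3]
pred 25 75 [312.5 122. ]
```

View pics/w1.png

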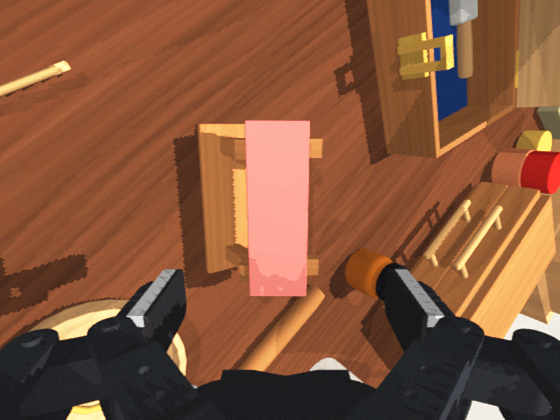

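Emit:
play_rows([
  [-7,-7,20,-0.25,-0.37,0.06],
  [0,0,25,0,0,0],
  [0,0,25,0,0,0],
  [0,0,25,0,0,0],
  [0,0,15,0,0,0],
])

```text
time: 3.95
tool_pos: [0.4629, -0.1489, 0.1168]
tool_rot: [0.096, 0.296, 0.907, 0.284]
contact_force: [-0.4, -0.1, -0.4]
gripper_width: 0.996
grasp_force: 0.0
```

Emit:
play_rows([
  [0,0,12,0,0,0],
  [0,0,10,0,0,0],
  [0,0,10,0,0,0],
  [0,0,10,0,0,0],
  [0,0,0,0,0,0],
])

```text
time: 4.37
tool_pos: [0.4768, -0.1297, 0.0819]
tool_rot: [0.095, 0.297, 0.907, 0.285]
contact_force: [-0.2, 0.2, 0.8]
gripper_width: 0.994
grasp_force: 0.0
```

```bash
python3 - <<'E'
from h import *
s,p,R=cur(); print(s["time"],p,s["contact_force"])
plan(p,R,FC-sz*.007,RG)
E
```

```text
4.3667 [ 0.47679862 -0.1296966   0.08189907] [-0.17256933  0.17709357  0.76033774]
turn [-0.06  0.13  0.09] rows 1.0 | shift new axes [ 0.8  1.1 -2.7] | shift old axes [ 0.8  1.1 -2.7]
```

Close on the stone.

Emit:
play_rows([
  [0,0,0,0,0,0],
  [0,0,0,0,0,0],
  [0,0,0,0,0,0],
  [0,0,0,0,0,0],
  [0,0,0,0,0,0],
], hand=30)

```text
time: 4.78
tool_pos: [0.4775, -0.1318, 0.0839]
tool_rot: [0.097, 0.297, 0.907, 0.284]
contact_force: [-3.0, -2.5, 2.7]
gripper_width: 0.57
grasp_force: 63.8
```

Emit:
play_rows([
  [0,0,0,0,0,0],
  [0,0,0,0,0,0],
  [0,0,0,0,0,0],
  [0,0,0,0,0,0],
  [0,0,0,0,0,0],
])

```text
time: 5.2
tool_pos: [0.4775, -0.1318, 0.0839]
tool_rot: [0.097, 0.297, 0.907, 0.284]
contact_force: [-3.8, -4.4, 4.7]
gripper_width: 0.569
grasp_force: 64.0
```

Emit:
play_rows([
  [0,0,0,0,0,0],
  [0,0,0,0,0,0],
  [0,0,0,0,0,0],
  [0,0,0,0,0,0],
  [0,0,0,0,0,0],
])

```text
time: 5.62
tool_pos: [0.4775, -0.1318, 0.0839]
tool_rot: [0.097, 0.297, 0.907, 0.284]
contact_force: [-4.3, -3.9, 5.1]
gripper_width: 0.571
grasp_force: 64.0
```

Emit:
play_rows([
  [0,0,-8,0,0,0],
  [0,0,-12,0,0,0],
  [0,0,-15,0,0,0],
  [0,0,-20,0,0,0],
  [0,0,-25,0,0,0],
])

```text
time: 6.03
tool_pos: [0.4479, -0.1661, 0.1471]
tool_rot: [0.093, 0.297, 0.906, 0.286]
contact_force: [1.1, -0.3, -3.0]
gripper_width: 0.572
grasp_force: 62.8
```

Emit:
play_rows([
  [0,0,-25,0,0,0],
  [0,0,-25,0,0,0],
  [0,0,-25,0,0,0],
  [0,0,-25,0,0,0],
  [0,0,-15,0,0,0],
])

```text
time: 6.45
tool_pos: [0.4095, -0.2212, 0.2444]
tool_rot: [0.096, 0.297, 0.907, 0.284]
contact_force: [-0.4, -0.6, -2.8]
gripper_width: 0.573
grasp_force: 63.1
```

```bash
cat >> h.py <<'E'
CY=np.radians(72.5)
def chest(c,yaw=CY):
    cx=np.array([np.cos(yaw),np.sin(yaw),0]);cy=np.array([-np.sin(yaw),np.cos(yaw),0])
    return cx,cy,Ro.from_matrix(np.c_[cy,cx,[0,0,-1]])
E
python3 - <<'E'
from h import *
from plant import imaging
s,p,R=cur(); print(s["time"],p,s["contact_force"],s["grasp_force"],s["gripper_width"])
f=imaging.grab_frame("top");np.savez("pics/top1.npz",**f);cv2.imwrite("pics/top1.png",f["image"][:,:,::-1])
C=np.array([.5095,.2085,0]);cx,cy,RC=chest(C)
plan(p,R,C-.03*cx+[0,0,.3],RC)
A=cv2.resize(f["image"][120:310,50:260,::-1],(798,722),interpolation=cv2.INTER_CUBIC)
cv2.imwrite("pics/crop2.png",cv2.resize(f["image"][130:305,55:255,::-1],(680,595),interpolation=cv2.INTER_CUBIC))
E
```

```text
6.45 [ 0.40951975 -0.22120818  0.24438494] [-0.43774403 -0.64235871 -2.81738506] 63.08348536491394 0.5725597752937972
turn [ 34.51   6.05 -18.22] rows 5.0 | shift new axes [ 33.9 409.9 -55.6] | shift old axes [164.6 341.4 169.2]
```

View pics/crop2.png

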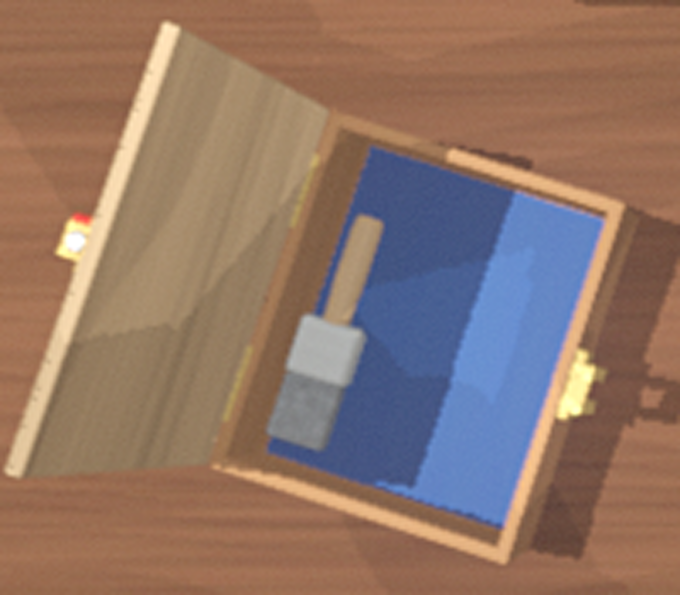

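```bash
python3 - <<'E'
from h import *
t=load("top1")
g=lambda u,v:(55+u/3.4,130+v/3.4)
P=np.array([onz(t,*g(*q),.075) for q in[(508,562),(633,205),(333,112),(216,467)]])
L=np.array([[-100,120],[-100,-120],[100,-120],[100,120]])/1e3
m=P[:,:2].mean(0);H=L.T@(P[:,:2]-m);yaw=np.arctan2(H[0,1]-H[1,0],H[0,0]+H[1,1])
print(P.round(4),m,np.degrees(yaw))
r=np.array([[np.cos(yaw),-np.sin(yaw)],[np.sin(yaw),np.cos(yaw)]])
print(((P[:,:2]-m)@r*1000).round(1))
c=lambda X:((X[:2]-m)@r*1000).round(1)
for n,q,z in[("brush R",(365,345),.028),("brush low",(325,450),.02),("handle",(382,225),.02),("keeper",(590,355),.106),("keeper",(575,418),.106)]: print(n,c(onz(t,*g(*q),z)))
# lid free edge: intersect with plane chest y=+-120 ; inner edge pts
o0=np.r_[m,0]
for q,yy in[((20,476),.12),((180,30),-.12),((8,470),.12),((165,22),-.12)]:
    o,d=ray(t,*g(*q)); n=np.r_[r[:,1],0]; X=o+d*((yy-n@(o-o0))/(n@d)); print("lid",c(X),X[2])
E
```

```text
[[0.3647 0.1536 0.075 ]
 [0.5907 0.0756 0.075 ]
 [0.6523 0.2703 0.075 ]
 [0.4244 0.3409 0.075 ]] [0.50802009 0.2100805 ] 72.08994655290013
[[ -97.8  119. ]
 [-102.5 -120. ]
 [ 101.7 -118.8]
 [  98.7  119.8]]
brush R [47.1 20.4]
brush low [52.5 96.1]
handle [ 65. -60.]
keeper [-110.9  -21.3]
keeper [-114.2   18.1]
lid [119. 120.] 0.26926541603117826
lid [ 124.1 -120. ] 0.2558723891605763
lid [128. 120.] 0.2650848301861035
lid [ 125.5 -120. ] 0.2705860509137694
```

Emit:
play_rows([
  [0,0,-8,6.9,1.21,-3.64],
  [0,0,-8,6.9,1.21,-3.64],
  [0,0,-8,6.9,1.21,-3.64],
  [0,0,-8,6.9,1.21,-3.64],
  [0,0,-8,6.9,1.21,-3.64],
])

```text
time: 6.92
tool_pos: [0.4014, -0.2324, 0.2788]
tool_rot: [0.007, 0.165, 0.986, 0.026]
contact_force: [0.3, 0.2, -3.4]
gripper_width: 0.572
grasp_force: 63.2
```

```bash
cat >> h.py <<'E'
C=np.array([.508,.2101,0]);CY=np.radians(72.1);cx,cy,RC=chest(C,CY)
def cc(X): d=np.array(X)-C; return (np.array([d@cx,d@cy,d[2]])*1000).round(1)
def CW(x,y,z): return C+(cx*x+cy*y)/1000+[0,0,z/1000]
E
python3 - <<'E'
from h import *
s,p,R=cur(); print(s["time"],p,cc(p))
plan(p,R,CW(-25,2,200),RC)
E
```

```text
6.9167 [ 0.4014425  -0.23243847  0.27883814] [-453.9  -34.6  278.8]
turn [ 3.05  0.39 -1.14] rows 1.0 | shift new axes [ 36.6 428.9  78.8] | shift old axes [ 45.7 423.2 101.3]
```

Emit:
play_rows([
  [0,0,0,3.05,0.39,-1.14],
  [3,30,0,0,0,0],
  [3,30,0,0,0,0],
  [3,30,0,0,0,0],
  [3,30,0,0,0,0],
])

```text
time: 7.33
tool_pos: [0.4269, -0.1126, 0.2779]
tool_rot: [-0.0, 0.157, 0.988, 0.003]
contact_force: [0.3, 0.0, -2.7]
gripper_width: 0.571
grasp_force: 63.3
```

Emit:
play_rows([
  [3,30,0,0,0,0],
  [3,30,0,0,0,0],
  [3,30,0,0,0,0],
  [3,30,0,0,0,0],
  [3,30,0,0,0,0],
])

```text
time: 7.75
tool_pos: [0.4588, 0.0346, 0.2785]
tool_rot: [-0.0, 0.156, 0.988, 0.002]
contact_force: [-0.3, -0.3, -2.8]
gripper_width: 0.569
grasp_force: 63.3
```

Emit:
play_rows([
  [3,30,0,0,0,0],
  [3,30,0,0,0,0],
  [1,30,15,0,0,0],
  [1,30,20,0,0,0],
  [1,20,25,0,0,0],
])

```text
time: 8.17
tool_pos: [0.4947, 0.1715, 0.2204]
tool_rot: [0.002, 0.156, 0.988, 0.003]
contact_force: [0.8, -0.5, -3.2]
gripper_width: 0.574
grasp_force: 63.4
```

Emit:
play_rows([
  [0,0,20,0,0,0],
  [0,0,20,0,0,0],
  [0,0,20,0,0,0],
  [0,0,10,0,0,0],
  [0,0,0,0,0,0],
])

```text
time: 8.58
tool_pos: [0.4917, 0.1686, 0.1464]
tool_rot: [-0.003, 0.157, 0.988, 0.001]
contact_force: [-0.9, -0.4, -2.6]
gripper_width: 0.575
grasp_force: 63.5
```

```bash
python3 - <<'E'
from h import *
from plant import imaging
s,p,R=cur(); print(s["time"],p,cc(p),s["contact_force"])
plan(p,R,CW(-25,2,40),RC)
f=imaging.grab_frame("scene");np.savez("pics/s2.npz",**f)
cv2.imwrite("pics/s2.png",cv2.resize(f["image"][20:220,230:450,::-1],(660,600),interpolation=cv2.INTER_CUBIC))
E
```

```text
8.5833 [0.49170424 0.16858887 0.14635242] [-44.5   2.7 146.4] [-0.85038551 -0.36544887 -2.58975369]
turn [ 0.03 -0.34 -0.11] rows 1.0 | shift new axes [ -0.7  19.5 106.4] | shift old axes [ -1.3  19.5 106.4]
```

View pics/s2.png

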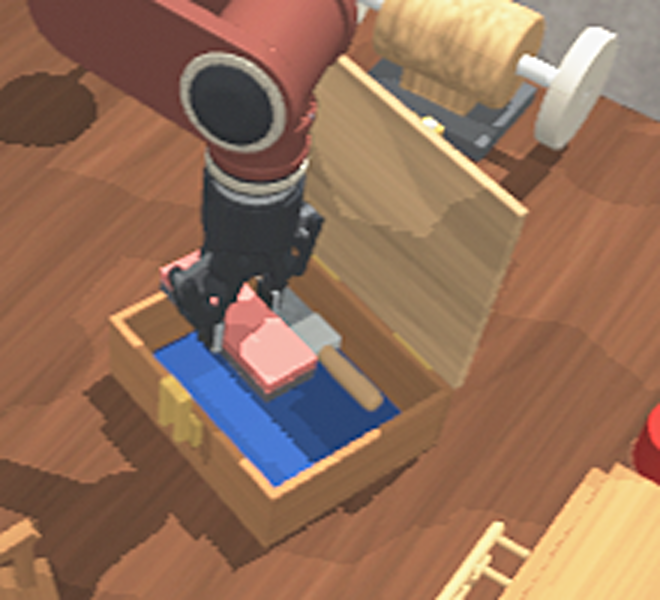

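Emit:
play_rows([
  [0,10,0,0,0,0],
  [0,9,0,0,0,0],
  [0,0,20,0,0,0],
  [0,0,20,0,0,0],
  [0,0,20,0,0,0],
])

```text
time: 9.05
tool_pos: [0.5031, 0.1885, 0.0929]
tool_rot: [0.004, 0.156, 0.988, 0.003]
contact_force: [-0.2, 0.7, -2.5]
gripper_width: 0.571
grasp_force: 63.6
```

Emit:
play_rows([
  [0,0,15,0,0,0],
  [0,0,10,0,0,0],
  [0,0,8,0,0,0],
  [0,0,6,0,0,0],
  [0,0,0,0,0,0],
])

```text
time: 9.47
tool_pos: [0.5011, 0.1874, 0.0516]
tool_rot: [0.001, 0.157, 0.988, 0.002]
contact_force: [-0.5, -1.2, -2.7]
gripper_width: 0.57
grasp_force: 63.6
```

```bash
python3 - <<'E'
from h import *
s,p,R=cur(); print(s["time"],p,cc(p),s["contact_force"])
plan(p,R,CW(-25,2,27),RC)
E
```

```text
9.4667 [0.5010638  0.18741958 0.0516312 ] [-23.7  -0.4  51.6] [-0.46473028 -1.24986939 -2.74966819]
turn [ 0.22  0.08 -0.12] rows 1.0 | shift new axes [ 2.4 -1.3 24.6] | shift old axes [ 2.4 -1.4 24.6]
```

Emit:
play_rows([
  [0,0,6,0,0,0],
  [0,0,6,0,0,0],
  [0,0,4,0,0,0],
  [0,0,3,0,0,0],
  [0,0,0,0,0,0],
])

```text
time: 9.88
tool_pos: [0.5006, 0.1871, 0.0322]
tool_rot: [0.001, 0.157, 0.988, 0.002]
contact_force: [-0.1, -0.5, -2.6]
gripper_width: 0.57
grasp_force: 63.7
```

Emit:
play_rows([
  [0,0,1.5,0,0,0],
  [0,0,1,0,0,0],
  [0,0,0,0,0,0],
])

```text
time: 10.13
tool_pos: [0.5012, 0.1872, 0.0305]
tool_rot: [0.001, 0.157, 0.988, 0.002]
contact_force: [0.2, 0.2, -3.1]
gripper_width: 0.572
grasp_force: 63.7
```

Emit:
play_rows([
  [0,0,1,0,0,0],
  [0,0,1,0,0,0],
  [0,0,0,0,0,0],
])

```text
time: 10.38
tool_pos: [0.5011, 0.1873, 0.0284]
tool_rot: [0.001, 0.157, 0.988, 0.002]
contact_force: [1.2, -0.0, -2.8]
gripper_width: 0.567
grasp_force: 63.7
```

Emit:
play_rows([
  [0,0,1,0,0,0],
  [0,0,0.7,0,0,0],
  [0,0,0,0,0,0],
])

```text
time: 10.63
tool_pos: [0.5011, 0.1872, 0.0267]
tool_rot: [0.001, 0.157, 0.988, 0.002]
contact_force: [0.6, 1.1, -3.3]
gripper_width: 0.569
grasp_force: 63.7
```

Emit:
play_rows([
  [0,0,1,0,0,0],
  [0,0,0,0,0,0],
])

```text
time: 10.8
tool_pos: [0.5011, 0.1873, 0.0257]
tool_rot: [0.001, 0.157, 0.988, 0.002]
contact_force: [-0.5, 0.4, -3.5]
gripper_width: 0.571
grasp_force: 63.7
```

Emit:
play_rows([
  [0,0,0.8,0,0,0],
  [0,0,0,0,0,0],
])

```text
time: 10.97
tool_pos: [0.5013, 0.1873, 0.0251]
tool_rot: [0.001, 0.157, 0.988, 0.002]
contact_force: [0.3, -0.5, -1.7]
gripper_width: 0.571
grasp_force: 63.7
```

Emit:
play_rows([
  [0,0,0.8,0,0,0],
  [0,0,0,0,0,0],
])

```text
time: 11.13
tool_pos: [0.5014, 0.1874, 0.0249]
tool_rot: [0.001, 0.157, 0.988, 0.002]
contact_force: [-3.1, 0.2, 2.4]
gripper_width: 0.572
grasp_force: 64.2
```

Emit:
play_rows([
  [0,0,0.8,0,0,0],
  [0,0,0,0,0,0],
])

```text
time: 11.3
tool_pos: [0.5014, 0.1873, 0.0249]
tool_rot: [0.001, 0.157, 0.988, 0.002]
contact_force: [-5.1, -1.9, 7.9]
gripper_width: 0.573
grasp_force: 64.9
```

Emit:
play_rows([
  [0,0,-0.8,0,0,0],
  [0,0,0,0,0,0],
  [0,0,0,0,0,0],
  [0,0,0,0,0,0],
  [0,0,0,0,0,0],
], hand=68)

```text
time: 11.72
tool_pos: [0.503, 0.1894, 0.0256]
tool_rot: [0.003, 0.157, 0.988, 0.005]
contact_force: [1.8, 8.5, 1.0]
gripper_width: 0.798
grasp_force: 0.0
```

Emit:
play_rows([
  [0,0,-6,0,0,0],
  [0,0,-12,0,0,0],
  [0,0,-20,0,0,0],
  [0,0,-30,0,0,0],
  [0,0,-30,0,0,0],
])

```text
time: 12.13
tool_pos: [0.5003, 0.1867, 0.1226]
tool_rot: [0.001, 0.157, 0.988, 0.002]
contact_force: [-0.0, 0.4, 0.1]
gripper_width: 0.797
grasp_force: 0.0
```

Emit:
play_rows([
  [0,0,-40,0,0,0],
  [0,0,-40,0,0,0],
  [0,0,-40,0,0,0],
  [0,0,-40,0,0,0],
  [0,0,-40,0,0,0],
])

```text
time: 12.55
tool_pos: [0.5001, 0.1861, 0.3248]
tool_rot: [0.002, 0.157, 0.988, 0.002]
contact_force: [1.0, 0.4, 0.3]
gripper_width: 0.793
grasp_force: 0.0
```

```bash
python3 - <<'E'
from h import *
from plant import imaging
s,p,R=cur(); print(s["time"],p,cc(p),s["joint_pos"])
f=imaging.grab_frame("wrist")
M=f["mount"]; Rc=R.as_matrix()@M[:3,:3]; tc=R.as_matrix()@M[:3,3]+p
f["R"]=Rc.T; f["t"]=-Rc.T@tc; np.savez("pics/w2.npz",**f)
cv2.imwrite("pics/w2.png",f["image"][:,:,::-1])
print(proj(f,CW(125,0,270)))
E
```

```text
12.55 [0.5001039  0.18610874 0.32475771] [-2.530e+01  1.000e-01  3.248e+02] [ 0.21554357 -0.20555077  1.72646548  0.00241591  1.61520071 -1.04037798]
[546.07081246 243.72176176]
```

View pics/w2.png

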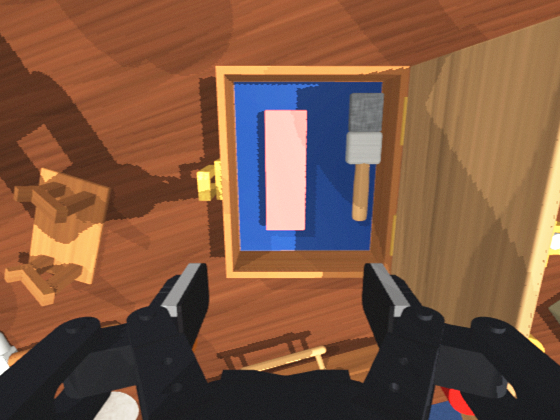

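Emit:
play_rows([
  [0,0,-20,0,0,0],
  [6,21,0,0,0,0],
  [6,21,0,0,0,0],
  [6,21,0,0,0,0],
  [6,21,0,0,0,0],
], hand=0)

```text
time: 13.02
tool_pos: [0.5037, 0.2743, 0.3429]
tool_rot: [0.002, 0.157, 0.988, 0.002]
contact_force: [-0.4, -1.0, 0.5]
gripper_width: 0.083
grasp_force: 0.0
```

Emit:
play_rows([
  [7,21,0,0,0,0],
  [7,21,0,0,0,0],
  [7,21,0,0,0,0],
  [7,21,0,0,0,0],
  [0,0,0,0,0,0],
])

```text
time: 13.43
tool_pos: [0.5024, 0.365, 0.3424]
tool_rot: [0.001, 0.155, 0.988, 0.003]
contact_force: [-1.4, 0.5, -0.5]
gripper_width: 0.004
grasp_force: 0.0
```

Emit:
play_rows([
  [7,21,0,0,0,0],
  [7,21,0,0,0,0],
  [0,0,0,0,0,0],
])

```text
time: 13.68
tool_pos: [0.5022, 0.4084, 0.3425]
tool_rot: [0.001, 0.156, 0.988, 0.002]
contact_force: [0.2, 0.5, -0.3]
gripper_width: -0.001
grasp_force: 0.0
```

```bash
python3 - <<'E'
from h import *
s,p,R=cur(); print(s["time"],p,cc(p),s["joint_pos"],s["gripper_width"])
plan(p,R,CW(185,65,257),RC)
prev=None
for d in range(95,-1,-10):
    th=np.radians(d);u=np.array([-np.cos(th),np.sin(th)]);n=np.array([np.sin(th),np.cos(th)])
    q=np.array([100,75.5])+165*u+8*n+[15,14]; print(d,q.round(),"" if prev is None else (q-prev).round(1)); prev=q
E
```

```text
13.6833 [0.50218232 0.40842076 0.34251588] [186.9  66.5 342.5] [ 0.56705783  0.06286868  1.44237996  0.00206858  1.63137453 -0.69121116] -0.001276827434700614
turn [0.29 0.09 0.  ] rows 1.0 | shift new axes [-1.5 -1.9 85.5] | shift old axes [-1.4 -2.4 85.5]
95 [137. 253.] 
85 [109. 255.] [-28.8   1.4]
75 [ 80. 251.] [-28.6  -3.6]
65 [ 53. 242.] [-27.5  -8.5]
55 [ 27. 229.] [-25.6 -13.2]
45 [  4. 212.] [-22.9 -17.4]
35 [-16. 191.] [-19.6 -21.1]
25 [-31. 166.] [-15.6 -24.2]
15 [-42. 140.] [-11.1 -26.5]
5 [-49. 112.] [ -6.4 -28.1]
```

Emit:
play_rows([
  [0,0,25,0,0,0],
  [0,0,25,0,0,0],
  [0,0,20,0,0,0],
  [0,0,15,0,0,0],
  [0,0,0,0,0,0],
])

```text
time: 14.1
tool_pos: [0.5014, 0.4048, 0.2532]
tool_rot: [-0.001, 0.157, 0.988, -0.001]
contact_force: [-0.8, -0.5, -0.3]
gripper_width: 0.0
grasp_force: 0.0
```

Emit:
play_rows([
  [0,-10,0,0,0,0],
  [0,-10,0,0,0,0],
  [0,-10,0,0,0,0],
  [0,-10,0,0,0,0],
  [0,-10,0,0,0,0],
])

```text
time: 14.52
tool_pos: [0.4876, 0.3585, 0.2596]
tool_rot: [0.003, 0.157, 0.988, 0.003]
contact_force: [1.2, 3.0, 2.5]
gripper_width: 0.002
grasp_force: 1.7
```

Emit:
play_rows([
  [0,-14,-0.7,0,0,0],
  [0,-14,-0.7,0,0,0],
  [0,-14,1.8,0,0,0],
  [0,-14,1.8,0,0,0],
])

```text
time: 14.85
tool_pos: [0.47, 0.3055, 0.2567]
tool_rot: [0.003, 0.157, 0.988, 0.004]
contact_force: [2.4, 3.0, -1.7]
gripper_width: 0.004
grasp_force: 1.4
```

```bash
python3 - <<'E'
from h import *
from plant import imaging
s,p,R=cur(); print(s["time"],cc(p),s["contact_force"])
f=imaging.grab_frame("top");np.savez("pics/top3.npz",**f);cv2.imwrite("pics/top3.png",f["image"][:,:,::-1])
E
```

```text
14.85 [ 79.2  65.5 256.7] [ 2.41483969  2.96379593 -1.71924108]
```

View pics/top3.png

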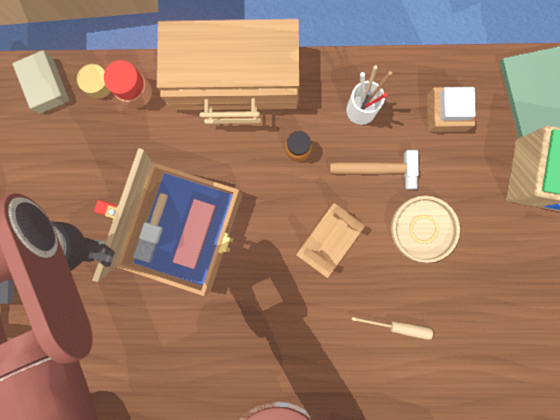

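Emit:
play_rows([
  [0,-14,6,0,0,0],
  [0,-13.5,6,0,0,0],
  [0,-13,7,0,0,0],
  [0,-13,7,0,0,0],
  [0,-11.5,9,0,0,0],
])

```text
time: 15.32
tool_pos: [0.4505, 0.2438, 0.2219]
tool_rot: [0.003, 0.157, 0.988, 0.003]
contact_force: [-0.5, 0.5, 3.1]
gripper_width: -0.003
grasp_force: 1.2
```

Emit:
play_rows([
  [0,-11.5,9,0,0,0],
  [0,-10,10.5,0,0,0],
  [0,-10,10.5,0,0,0],
  [0,-8,12,0,0,0],
  [0,-8,12,0,0,0],
])

```text
time: 15.73
tool_pos: [0.4358, 0.1987, 0.1661]
tool_rot: [0.002, 0.157, 0.988, 0.002]
contact_force: [1.0, 1.2, 0.8]
gripper_width: -0.003
grasp_force: 0.7
```

```bash
python3 - <<'E'
from h import *
s,p,R=cur(); print(s["time"],cc(p),s["contact_force"])
E
```

```text
15.7333 [-33.1  65.2 166.1] [1.03080674 1.21167684 0.75165826]
```

Exactly on plan (25°). Continue down to shut (TCP z ≈ 99).

Emit:
play_rows([
  [0,-5.5,13,0,0,0],
  [0,-5.5,13,0,0,0],
  [0,-2,14,0,0,0],
  [0,-2,12,0,0,0],
  [0,0,8,0,0,0],
])

```text
time: 16.15
tool_pos: [0.4298, 0.1844, 0.1035]
tool_rot: [0.0, 0.157, 0.988, 0.001]
contact_force: [-1.0, 0.4, 1.0]
gripper_width: 0.001
grasp_force: 0.6
```

Emit:
play_rows([
  [0,0,4,0,0,0],
  [0,0,3,0,0,0],
  [0,0,0,0,0,0],
])

```text
time: 16.4
tool_pos: [0.4309, 0.1853, 0.0995]
tool_rot: [0.001, 0.156, 0.988, 0.002]
contact_force: [-3.2, 0.1, 4.6]
gripper_width: 0.001
grasp_force: 2.3
```

Emit:
play_rows([
  [0,0,1,0,0,0],
  [0,0,1,0,0,0],
  [0,0,0,0,0,0],
])

```text
time: 16.65
tool_pos: [0.4311, 0.1853, 0.0994]
tool_rot: [0.0, 0.156, 0.988, 0.001]
contact_force: [-9.9, -3.9, 16.2]
gripper_width: -0.003
grasp_force: 8.1
```

```bash
python3 - <<'E'
from h import *
s,p,R=cur(); print(s["time"],cc(p),s["contact_force"])
E
```

```text
16.65 [-47.2  65.6  99.4] [-9.94218002 -3.87778218 16.22599683]
```

Emit:
play_rows([
  [0,0,-20,0,0,0],
  [0,0,-30,0,0,0],
  [0,0,-30,0,0,0],
  [-16,13,0,0,0,0],
  [-16,13,0,0,0,0],
])

```text
time: 17.07
tool_pos: [0.4712, 0.2007, 0.1806]
tool_rot: [0.005, 0.156, 0.988, 0.003]
contact_force: [-0.6, -0.2, -1.2]
gripper_width: -0.0
grasp_force: 0.0
```

Emit:
play_rows([
  [-16,13,0,0,0,0],
  [-16,13,0,0,0,0],
  [0,0,0,0,0,0],
])

```text
time: 17.32
tool_pos: [0.5102, 0.2156, 0.1775]
tool_rot: [0.002, 0.156, 0.988, 0.003]
contact_force: [-0.9, 0.7, 0.2]
gripper_width: 0.002
grasp_force: 0.0
```

```bash
python3 - <<'E'
from h import *
from plant import imaging
s,p,R=cur(); print(s["time"],cc(p),s["contact_force"])
f=imaging.grab_frame("wrist");
M=f["mount"]; Rc=R.as_matrix()@M[:3,:3]; tc=R.as_matrix()@M[:3,3]+p
f["R"]=Rc.T; f["t"]=-Rc.T@tc; np.savez("pics/w3.npz",**f)
cv2.imwrite("pics/w3.png",f["image"][:,:,::-1])
im=f["image"];h=cv2.cvtColor(im,cv2.COLOR_RGB2HSV)
m=(((h[...,0]<6)|(h[...,0]>174))&(h[...,1]>190)&(h[...,2]>110)).astype(np.uint8)
n,_,st,ce=cv2.connectedComponentsWithStats(m)
for i in range(1,n):
  if st[i,4]>60: print(st[i],ce[i],cc(onz(f,*ce[i],.1295)))
E
```

```text
17.3167 [  5.9  -0.4 177.5] [-0.94770591  0.66762972  0.24275267]
[ 198  209   34   55 1105] [212.15565611 238.11402715] [-32.9   6.4 129.5]
```

View pics/w3.png

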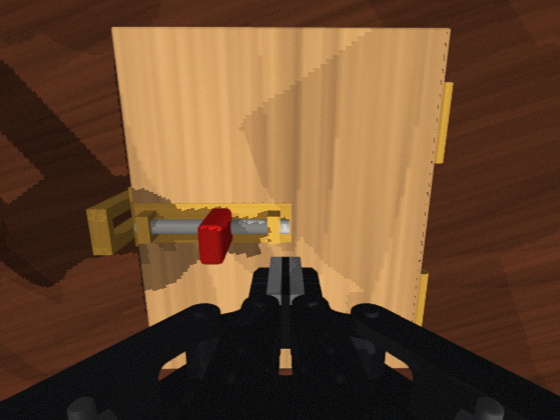

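Emit:
play_rows([
  [0,0,20,0,0,0],
  [0,0,20,0,0,0],
  [0,0,12,0,0,0],
  [0,0,5,0,0,0],
  [0,0,0,0,0,0],
])

```text
time: 17.78
tool_pos: [0.5064, 0.2144, 0.1184]
tool_rot: [-0.0, 0.157, 0.988, 0.001]
contact_force: [-0.3, 0.8, -0.3]
gripper_width: 0.0
grasp_force: 0.0
```

Emit:
play_rows([
  [0,-5,0,0,0,0],
  [0,-5,0,0,0,0],
  [0,-5,0,0,0,0],
  [0,-5,0,0,0,0],
  [0,-5,0,0,0,0],
])

```text
time: 18.2
tool_pos: [0.5007, 0.1909, 0.1212]
tool_rot: [0.002, 0.157, 0.988, 0.003]
contact_force: [1.4, 2.8, 1.6]
gripper_width: 0.002
grasp_force: 1.4
```

Emit:
play_rows([
  [0,-5,0,0,0,0],
  [0,-5,0,0,0,0],
  [0,-4,0,0,0,0],
  [0,-4,0,0,0,0],
  [0,0,0,0,0,0],
])

```text
time: 18.62
tool_pos: [0.4944, 0.173, 0.12]
tool_rot: [0.001, 0.157, 0.988, 0.002]
contact_force: [1.1, 1.3, 0.3]
gripper_width: -0.004
grasp_force: 0.3
```

```bash
python3 - <<'E'
from h import *
s,p,R=cur(); print(s["time"],cc(p),s["contact_force"],s["contact_force"]@cx)
E
```

```text
18.6167 [-39.5   1.5 120. ] [1.10016583 1.31194951 0.34035318] 1.5865870614841
```

Emit:
play_rows([
  [0,-3,0,0,0,0],
  [0,-3,0,0,0,0],
  [0,0,0,0,0,0],
])

```text
time: 18.87
tool_pos: [0.4925, 0.1677, 0.1199]
tool_rot: [0.001, 0.157, 0.988, 0.002]
contact_force: [1.0, 0.8, 0.4]
gripper_width: 0.001
grasp_force: 0.5
```

Emit:
play_rows([
  [0,-3,0,0,0,0],
  [0,-2,0,0,0,0],
  [0,0,0,0,0,0],
])

```text
time: 19.12
tool_pos: [0.4922, 0.1668, 0.1201]
tool_rot: [0.003, 0.157, 0.988, 0.007]
contact_force: [7.1, 16.5, -4.7]
gripper_width: 0.004
grasp_force: 8.6
```

Emit:
play_rows([
  [0,-2,0,0,0,0],
  [0,-1,0,0,0,0],
  [0,0,0,0,0,0],
])

```text
time: 19.37
tool_pos: [0.4921, 0.1665, 0.1203]
tool_rot: [0.004, 0.157, 0.988, 0.01]
contact_force: [10.7, 26.5, -8.2]
gripper_width: -0.002
grasp_force: 13.6
```

Emit:
play_rows([
  [0,4,0,0,0,0],
  [0,8,0,0,0,0],
  [0,0,-25,0,0,0],
  [0,0,-35,0,0,0],
  [0,14,0,0,0,0],
])

```text
time: 19.78
tool_pos: [0.5007, 0.1844, 0.1862]
tool_rot: [0.005, 0.157, 0.988, 0.002]
contact_force: [2.3, 0.4, 1.4]
gripper_width: 0.001
grasp_force: 0.0
```

Emit:
play_rows([
  [0,30,-10,0,0,0],
  [0,10,-10,0,0,0],
  [0,0,0,0,0,0],
])

```text
time: 20.03
tool_pos: [0.5114, 0.2244, 0.2022]
tool_rot: [0.003, 0.156, 0.988, 0.002]
contact_force: [0.3, -0.1, 0.6]
gripper_width: -0.001
grasp_force: 0.0
```

```bash
python3 - <<'E'
from h import *
from plant import imaging
s,p,R=cur(); print(s["time"],cc(p),s["contact_force"])
f=imaging.grab_frame("wrist");
M=f["mount"]; Rc=R.as_matrix()@M[:3,:3]; tc=R.as_matrix()@M[:3,3]+p
f["R"]=Rc.T; f["t"]=-Rc.T@tc
im=f["image"];cv2.imwrite("pics/w4.png",im[:,:,::-1])
h=cv2.cvtColor(im,cv2.COLOR_RGB2HSV)
m=(((h[...,0]<6)|(h[...,0]>174))&(h[...,1]>190)&(h[...,2]>110)).astype(np.uint8)
n,_,st,ce=cv2.connectedComponentsWithStats(m)
for i in range(1,n):
  if st[i,4]>60: print(st[i],ce[i],cc(onz(f,*ce[i],.1295)))
E
```

```text
20.0333 [ 14.7   1.1 202.2] [ 0.31333593 -0.09323362  0.59674327]
[145 202  28  48 800] [156.99375 228.72   ] [-63.4   5.  129.5]
```

View pics/w4.png

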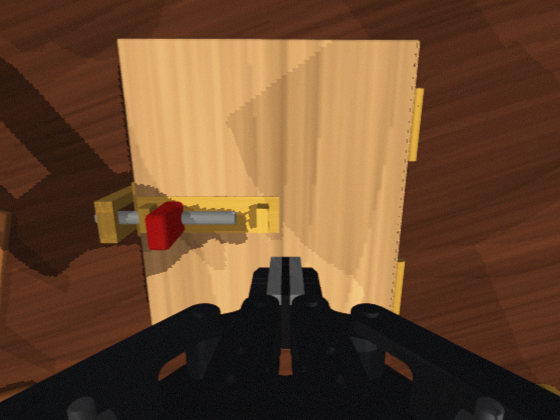

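```bash
python3 - <<'E'
from h import *
from plant import imaging
f=load("w3")
for q in[(198,262),(220,264),(199,240)]: print(cc(onz(f,*q,.1295)))
s,p,R=cur()
f=imaging.grab_frame("wrist");M=f["mount"]; Rc=R.as_matrix()@M[:3,:3]; f["R"]=Rc.T; f["t"]=-Rc.T@(R.as_matrix()@M[:3,3]+p)
for q in[(145.5,249),(166,249),(147,222)]: print(cc(onz(f,*q,.1295)))
# control: lid front edge at y~0 should be x=-100
for q in[(133,185),(145,248),(416,90)]: print("lid",cc(onz(f,*q,.0855)))
E
```

```text
[-41.7  -7.7 129.5]
[-29.5  -9.  129.5]
[-40.2   5.3 129.5]
[-72.9  -7.4 129.5]
[-60.2  -7.5 129.5]
[-70.   10.2 129.5]
lid [-95.5  24.5  85.5]
lid [-92.5 -24.3  85.5]
lid [102.5  88.7  85.5]
```

```bash
python3 -c "
from plant import manip
print(manip.job_done())"
```

```text
the job is handed in; nothing more can be done
None
```

The job is handed in, with no verdict shown: the stone lies flat, pink face up, beside the brush in the chest; the lid was then shut and the bolt pushed to its stop through the brass keeper, in about 20 s and without touching the hammer or the brush.

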